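# Clamp the sample and hold the reading head over it

### The job

Turn the instrument's clamp knob clockwise until it clicks past its detent, so that the sample is clamped. Then lift the reading head off its parking plate, carry it over the wall of the instrument's well and hold it still, upright, about 10 mm above the sample, centred on it and with its long side along the sample's long side; the head must never touch the instrument, and everything else on the bench is left undisturbed. Finish while still holding the head there in the gripper: do not set it down or let go.

Things in the scene. Friction and masses are not known exactly. Their poses are not given: they have to be found in the camera images.
- instrument: Fixed cream housing, 220 (x) x 260 (y) mm; origin under its centre. +y part: open well, inside 208 x 154 mm, centre at y +47; 6 mm walls, rim 75 mm above the table. In it a stage 110 x 84 mm, top at 48 mm, with the sample between two black jaws (tops at 53 mm; the one nearer the knob slides with it). -y part: deck 60 mm high with the knob and, on its +x side, a sprung plunger under 78 mm high.
- sample (a point): Centre of the top face of the sample, a flat dark steel coupon 60 (long, along x) x 24 (along y) x 4 mm fixed in the well; 52 mm above the table, at x 0, y +50 mm in the instrument's frame. Axes as the instrument's: x along the sample's long side, z up.
- clamp_knob (a joint): Angle of the clamp knob in rad, grows clockwise seen from above. 0: unclamped (start). A sprung detent resists from 0.29 to its crest at 0.55 (about 0.15 N m at most), then pushes the knob on to 0.81; let go short of the crest, it springs back. Free with light friction from there to its stop at 1.1. Clamped: past the click.
- clamp_knob_grip (a point): Point on the knob's axis (vertical) at the height to grip it, 100 mm above the table, at x 0, y -82 mm in the instrument's frame. The knob is a black bar 42 long x 14 wide, from 78 to 107 mm above the table, on a disc of 42 mm diameter. Axes turn with the knob: x runs along the bar (at joint 0 parallel to the instrument's x), z up.
- reading_head: Loose hand-held optical reading head, 0.18 to 0.35 kg, 32 mm wide (y) over its whole height: a black lower block 84 long (x) x 34 mm high, and on its middle a grey grip 52 long (x) from 34 to 67 mm. Origin at the centre of its underside, where the lens slot is; z up. Symmetric: either way round is right.
- park_plate: Fixed aluminium plate 110 (x) x 60 (y) x 12 mm on which the head stands at the start, with a 6 mm lip at each x end, 50 mm from its centre. Origin at the centre of its underside.
- post_short: Loose upright steel post, 13 mm diameter, 85 mm high, on a 32 mm foot, close to the -y side of the instrument. Origin at the centre of its underside. Leave alone.
- post_tall: Loose upright steel post, 13 mm diameter, 105 mm high, on a 32 mm foot, close to the +y side of the instrument. Origin at the centre of its underside. Leave alone.
- tin: Round aluminium tin, 44 mm diameter, 18 mm high, beyond the parking plate. Origin under its centre. Leave alone.
- lens_ring: Black lens ring lying flat, 31 mm diameter, 10 mm high, on the robot's side of the parking plate. Origin under its centre. Leave alone.
- bottle: White closed bottle, 52 mm diameter, 130 mm high, at the back. Origin under its centre. Leave alone.
- screwdriver: Screwdriver, 170 mm long, lying at the back, origin on the table near its middle. Leave alone.

How it is judged:
By the outcome, as a careful person would: the job done as asked, in the order asked, and still so for the second after the job is handed in, while the arm keeps its last pose, push and grip.
It also fails if it takes over 61 s, if anything falls off the work surface, if the arm or the gripper's body presses on something with over 40 N, if the wrist force passes 120 N, or if a joint passes its speed limit or range.

### The arm

A 6-joint arm with a two-finger parallel gripper is mounted at the origin on the work surface. World frame = base frame: x ahead of the robot, y to its left, z up, the work surface at z = 0. Lengths are in m, angles in rad, forces in N, time in s.
With the tool pointing down it reaches from about 0.2 to 0.875 m from the base axis. Payload 3.4 kg.
Tool frame: the origin (TCP) lies between the finger pads; the fingertips stand 25 mm ahead of it and the grasp point (between the pads) lies 6 mm ahead of it (r.nose_length is the z of the fingertips in the tool frame, in m); z points along the fingers, y is the line along which they close (so a half turn about z gives the same grasp; the last joint's range is limited). The gripper opens to 94 mm and grips with 3 to 60 N. Pads are 16 mm wide; open, the fingers measure 119 mm over their backs; the gripper's body (75 mm by 177 mm) begins 78 mm behind the grasp point.
Start: joints at [1.171, 0.276, 1.505, -0, 1.361, -0.121], TCP at [0.158, 0.553, 0.23] pointing down, gripper open.
Joint ranges: [-2.89, 2.89], [-0.75, 2.08], [0.22, 2.7], [-1.18, 4.32], [0.11, 2.71], [-2.7, 2.7]. Speed limits (rad/s): [2.57, 2.57, 3.14, 3.14, 3.14, 3.14].

### API

Orientations are given as a unit quaternion [w, x, y, z].
In Python, from plant import r, gripper_to, inverse_kinematics, vision, models, telemetry gives the robot as it stands. Calls block until the motion is done:
- r.move_to(position, orientation): joint-space move of the TCP to a pose.
- r.move_l(position, rot=None, vel=0.15, guard=None): straight line of the TCP; rot=None keeps the orientation; vel is the mean speed in m/s. With guard (N) it stops when the force on the tool has changed by that much, and returns True; else False.
- r.movej(angles): joint-space move.
- gripper_to(opening, f_grip=None): finger opening in m; f_grip is the grip in N (None keeps the last); returns when the fingers have stopped.
- r.hold(seconds).
- inverse_kinematics(position, orientation): joint angles nearest the present ones, or None.
- vision.snapshot(name): name is "scene" or "top" or "wrist"; returns the picture (384x512x3 uint8, red, green, blue); there is no depth.
- vision.get_calibration(name): a dict with "fx", "fy", "cx", "cy" (pixels), "D" ([k1, k2, p1, p2, k3] as OpenCV has them; the pictures are not rectified), "position" and "orientation" of the camera in the world. Camera axes: x right, y down, z forward; pixel columns grow to the right and rows downward; lengths in m; the calibration is good to about 2 mm. A picture is of the moment at which its call begins: read the wrist's pose just before it. get_calibration takes no time and is no camera call; for the wrist camera it gives the pose at the moment of the call.
A pose or a line that the arm cannot do raises r.PlanningError and nothing moves.
- r.sign_off(): hands the job in; it is judged then, once.
Trained networks look in the newest picture that a camera, given by its name, has taken for a name from the list of things; names that differ only in an ending like _2 or _b are one class to them, and where a whole thing is asked for, a point or a joint stands for the part that bears it (a point fixed in the world has none). Each returns a list of dicts, best first, with "score" (0 to 1); they miss things now and then, are a little off and sometimes report something else, mostly with a low value. They report only what shows in the picture. A call takes as long as a camera call.
- models.boxes_of(thing, camera): "at" ([x, y, z] in m, in world coordinates, good to about 4 mm: the middle of the surface that is visible of it).
- models.regions_of(thing, camera): "pixels" (384x512 bool, what is visible of it).
- models.mark_of(thing, camera): "at" ([x, y, z] in m, in world coordinates, good to about 4 mm: a listed point, or the origin of a listed thing).
Readings, each from a call of its own:
- telemetry.current_t(): time.
- telemetry.current_joints(): joint angles.
- telemetry.current_dq(): joint speeds.
- telemetry.current_joint_efforts(): joint torques, N m.
- telemetry.current_ee_pos(): TCP position.
- telemetry.current_tool_rot(): TCP orientation.
- telemetry.current_wrist_force(): force on the tool from outside, world axes, zero at the start.
- telemetry.current_torque(): the same for the moment, N m.
- telemetry.current_opening(): finger opening in m.
- telemetry.current_finger_force(): force on a finger pad.
Only numpy, scipy, OpenCV 4.12 (cv2) and the standard library are available. Lean on these libraries where they do the work, as an engineer would, in place of code of your own. Each camera call takes 0.05 s, during which the arm holds its last target. There are 200 camera calls.

## Working session

There is one attempt and no reset: what is moved stays moved. The work goes in short steps, each a Python script; the robot and the scene stay as the last script left them, time stands still between calls to the robot, and variables do not carry over. Pictures are saved under pics/ and viewed, at most 10 in all, crops included, and the job is handed in when it is done.

```bash
ls; mkdir -p pics
python3 - <<'E'
from plant import r, vision, models, telemetry
import cv2,numpy as np
ims=[]
for c in ["scene","top"]:
    im=vision.snapshot(c); cv2.imwrite(f"pics/{c}0.png",im[:,:,::-1])
    k=vision.get_calibration(c); print(c,{a:np.round(b,4).tolist() for a,b in k.items()})
    for t in ["instrument","sample","clamp_knob_grip","reading_head","park_plate","post_short","post_tall","tin","lens_ring","bottle","screwdriver"]:
        m=models.mark_of(t,c); print(t,[(np.round(d["at"],3).tolist(),round(d["score"],2)) for d in m[:2]])
print(telemetry.current_t())
E
```

```text
pics
scene {'fx': 361.7727, 'fy': 361.7727, 'cx': 260.3937, 'cy': 196.5938, 'D': [-0.0083, 0.0, 0.0, 0.0, 0.0], 'position': [1.1023, -0.0368, 0.8059], 'orientation': [-0.2255, 0.6975, 0.6463, -0.2122]}
instrument [([0.533, 0.236, -0.003], 0.78)]
sample [([0.548, 0.287, 0.052], 0.9)]
clamp_knob_grip [([0.519, 0.158, 0.099], 0.55)]
reading_head [([0.582, -0.186, 0.011], 0.93)]
park_plate [([0.586, -0.189, -0.003], 0.76)]
post_short [([0.498, 0.074, 0.001], 0.72)]
post_tall [([0.576, 0.397, 0.0], 0.47)]
tin [([0.694, -0.23, -0.001], 0.76)]
lens_ring [([0.483, -0.156, -0.001], 0.6)]
bottle [([0.78, 0.096, -0.001], 0.61), ([0.578, 0.396, 0.001], 0.59)]
screwdriver [([0.772, -0.093, -0.002], 0.88)]
top {'fx': 464.4594, 'fy': 464.4594, 'cx': 251.9611, 'cy': 195.0872, 'D': [-0.0575, 0.0, 0.0, 0.0, 0.0], 'position': [0.3037, -0.0251, 1.4248], 'orientation': [-0.0821, 0.7398, -0.6634, 0.077]}
instrument [([0.538, 0.239, 0.0], 0.73), ([0.586, -0.188, 0.015], 0.59)]
sample [([0.552, 0.285, 0.05], 0.89)]
clamp_knob_grip [([0.518, 0.158, 0.1], 0.44)]
reading_head [([0.548, 0.282, 0.051], 0.75), ([0.589, -0.185, 0.014], 0.63)]
park_plate [([0.582, -0.19, -0.003], 0.74)]
post_short [([0.499, 0.074, 0.002], 0.45)]
post_tall [([0.574, 0.401, 0.006], 0.59)]
tin [([0.688, -0.229, -0.001], 0.52)]
lens_ring [([0.48, -0.154, -0.002], 0.57)]
bottle [([0.779, 0.092, -0.002], 0.73)]
screwdriver [([0.769, -0.093, 0.001], 0.63), ([0.572, 0.4, 0.001], 0.61)]
1.2
```

View pics/scene0.png

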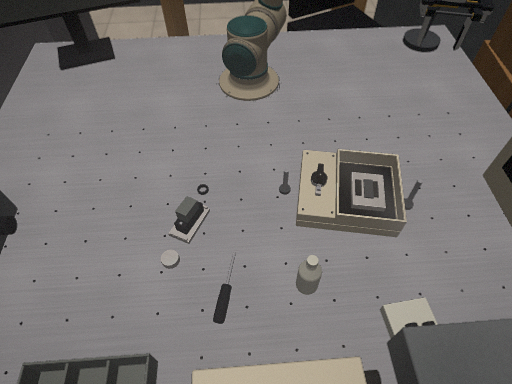

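View pics/top0.png

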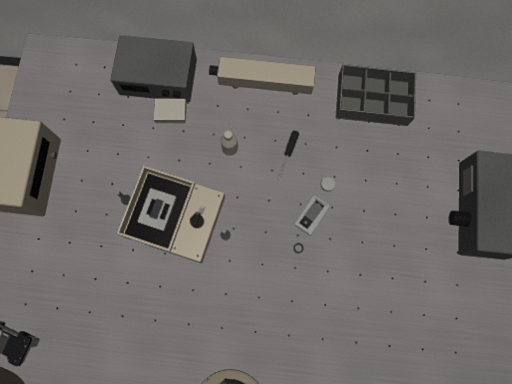

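The scene view shows the instrument at about (350,190), with its knob at (319,178) and the plunger on the side facing the camera. The head stands on its plate at (188,215). The top view agrees: the knob is at (197,219), the sample at (158,208) and the head at (313,212). Next I'll take wrist views from two places per target.

```bash
cat > h.py <<'E'
from plant import r, gripper_to, inverse_kinematics, vision, models, telemetry
import cv2, numpy as np
from scipy.spatial.transform import Rotation as R
def q_of(yaw):  # tool down; tool y axis lies at world angle yaw (mod pi)
    m=np.array([[np.sin(yaw),np.cos(yaw),0],[-np.cos(yaw),np.sin(yaw),0],[0,0,-1.]])
    # columns: x=(sin,-cos), y=(cos,sin), z=down
    q=R.from_matrix(m).as_quat(); return [q[3],q[0],q[1],q[2]]
def calib(c):
    k=vision.get_calibration(c); q=k["orientation"]
    return np.array([[k["fx"],0,k["cx"]],[0,k["fy"],k["cy"]],[0,0,1]]),np.array(k["D"]),np.array(k["position"]),R.from_quat([q[1],q[2],q[3],q[0]]).as_matrix()
def rays(px,cal):
    K,D,p,M=cal; u=cv2.undistortPoints(np.array(px,float).reshape(-1,1,2),K,D)[:,0]
    return p,np.c_[u,np.ones(len(u))]@M.T
def onplane(px,cal,z):
    p,d=rays(px,cal); return p+d*((z-p[2])/d[:,2])[:,None]
def tri(obs): # obs list of (pixel,cal)
    A=np.zeros((3,3));b=np.zeros(3)
    for px,cal in obs:
        p,d=rays([px],cal);d=d[0]/np.linalg.norm(d);P=np.eye(3)-np.outer(d,d);A+=P;b+=P@p
    return np.linalg.solve(A,b)
def proj(X,cal):
    K,D,p,M=cal; return cv2.projectPoints(np.array(X,float).reshape(-1,3),cv2.Rodrigues(M.T)[0],-M.T@p,K,D)[0][:,0]
E
python3 - <<'E'
from h import *
import pickle
out=[]
for n,(x,y,z) in enumerate([(.46,.25,.36),(.52,.17,.36),(.52,-.25,.30),(.56,-.12,.30)]):
    r.move_to([x,y,z],q_of(np.pi/2 if n<2 else np.pi/2)); r.hold(.2)
    cal=calib("wrist"); im=vision.snapshot("wrist"); cv2.imwrite(f"pics/w{n}.png",im[:,:,::-1])
    print(n,cal[2],cal[3][:,2]); rec={"cal":cal}
    for t in (["instrument","sample","clamp_knob_grip"] if n<2 else ["reading_head","park_plate"]):
        m=models.mark_of(t,"wrist")[:2]; g=models.regions_of(t,"wrist")[:1]
        if g:
            mk=g[0]["pixels"].astype(np.uint8); rec[t]=mk; rr=cv2.minAreaRect(cv2.findNonZero(mk)); ys,xs=np.nonzero(mk)
            print(t,[(np.round(d["at"],4).tolist(),round(d["score"],2)) for d in m],"reg",round(g[0]["score"],2),mk.sum(),xs.mean().round(1),ys.mean().round(1),np.round(cv2.boxPoints(rr)).tolist())
        else: print(t,[d["at"] for d in m])
    out.append(rec)
pickle.dump(out,open("w.pkl","wb")); print(telemetry.current_t())
ims=[cv2.imread(f"pics/w{n}.png") for n in range(4)]
cv2.imwrite("pics/w_all.png",cv2.resize(np.vstack([np.hstack(ims[:2]),np.hstack(ims[2:])]),(800,600),interpolation=cv2.INTER_AREA))
E
```

```text
Traceback (most recent call last):
  File "h.py", line 7, in q_of
    q=R.from_matrix(m).as_quat(); return [q[3],q[0],q[1],q[2]]
      ~~~~~~~~~~~~~^^^
  File "scipy/spatial/transform/_rotation.pyx", line 1143, in scipy.spatial.transform._rotation.Rotation.from_matrix
ValueError: Non-positive determinant (left-handed or null coordinate frame) in rotation matrix 0: [[ 1.000000e+00  6.123234e-17  0.000000e+00]
 [-6.123234e-17  1.000000e+00  0.000000e+00]
 [ 0.000000e+00  0.000000e+00 -1.000000e+00]].
```

```bash
sed -i 's/m=np.array(.*/m=np.array([[-np.sin(yaw),np.cos(yaw),0],[np.cos(yaw),np.sin(yaw),0],[0,0,-1.]])/; s/x=(sin,-cos)/x=(-sin,cos)/' h.py
python3 - <<'E'
from h import *
import pickle
q=telemetry.current_tool_rot(); M=R.from_quat([q[1],q[2],q[3],q[0]]).as_matrix(); print("M",M.round(3).tolist())
y0=np.arctan2(M[1,1],M[0,1]); yw=np.pi/2 if np.sin(y0)>0 else -np.pi/2
for a in (yw,-yw): print(a,inverse_kinematics([.5,.2,.3],q_of(a)))
out=[]
for n,(x,y,z) in enumerate([(.46,.25,.36),(.52,.17,.36),(.52,-.25,.30),(.56,-.12,.30)]):
    r.move_to([x,y,z],q_of(yw)); r.hold(.2)
    cal=calib("wrist"); im=vision.snapshot("wrist"); cv2.imwrite(f"pics/w{n}.png",im[:,:,::-1])
    print(n,cal[2],cal[3][:,2]); rec={"cal":cal}
    for t in (["instrument","sample","clamp_knob_grip"] if n<2 else ["reading_head","park_plate"]):
        m=models.mark_of(t,"wrist")[:2]; g=models.regions_of(t,"wrist")[:1]
        if g:
            mk=g[0]["pixels"].astype(np.uint8); rec[t]=mk; rr=cv2.minAreaRect(cv2.findNonZero(mk)); ys,xs=np.nonzero(mk)
            print(t,[(np.round(d["at"],4).tolist(),round(d["score"],2)) for d in m],"reg",round(g[0]["score"],2),mk.sum(),xs.mean().round(1),ys.mean().round(1),np.round(cv2.boxPoints(rr)).tolist())
        else: print(t,[d["at"] for d in m])
    out.append(rec)
pickle.dump(out,open("w.pkl","wb")); print(telemetry.current_t())
ims=[cv2.imread(f"pics/w{n}.png") for n in range(4)]
cv2.imwrite("pics/w_all.png",cv2.resize(np.vstack([np.hstack(ims[:2]),np.hstack(ims[2:])]),(800,600),interpolation=cv2.INTER_AREA))
E
```

```text
M [[-0.961, 0.275, 0.0], [0.275, 0.961, 0.0], [-0.0, 0.0, -1.0]]
1.5707963267948966 [ 2.51274398e-01  1.88889719e-01  1.45253119e+00 -4.44089210e-16
  1.50017174e+00 -1.31952193e+00]
-1.5707963267948966 [ 2.51274398e-01  1.88889719e-01  1.45253119e+00 -4.44089210e-16
  1.50017174e+00  1.82207072e+00]
0 [0.38656841 0.25160295 0.51350406] [ 2.52785757e-01 -4.34198548e-04 -9.67522182e-01]
instrument [([0.5343, 0.2349, 0.0001], 0.97)] reg 0.91 28866 256.4 210.7 [[138.0, 272.0], [172.0, 115.0], [367.0, 156.0], [334.0, 314.0]]
sample [[0.545, 0.2866, 0.0522]]
clamp_knob_grip [([0.5175, 0.1607, 0.0991], 0.98)] reg 0.67 853 190.1 211.5 [[165.0, 215.0], [191.0, 189.0], [212.0, 210.0], [186.0, 236.0]]
1 [0.44622977 0.17172223 0.51399116] [ 2.53449311e-01  1.25784150e-04 -9.67348660e-01]
instrument [([0.5336, 0.2357, -0.0008], 0.73)] reg 0.69 30870 309.9 166.3 [[196.0, 233.0], [231.0, 69.0], [433.0, 112.0], [398.0, 277.0]]
sample [([0.5432, 0.284, 0.0544], 0.76), ([0.7792, 0.0917, 0.0004], 0.66)] reg 0.89 31044 310.2 166.3 [[196.0, 233.0], [231.0, 69.0], [433.0, 112.0], [398.0, 276.0]]
clamp_kn
[... 195 characters left out ...]
80835e-04 -9.67252683e-01]
reading_head [([0.5839, -0.1811, 0.0131], 0.94), ([0.4819, -0.1547, 0.0008], 0.27)] reg 0.79 2506 313.6 218.0 [[279.0, 237.0], [315.0, 178.0], [351.0, 200.0], [314.0, 258.0]]
park_plate [([0.5847, -0.1874, 0.002], 0.74)] reg 0.86 1661 300.7 203.3 [[266.0, 237.0], [306.0, 164.0], [348.0, 186.0], [308.0, 259.0]]
3 [ 0.48668567 -0.12027688  0.45369101] [ 0.25314201 -0.00174387 -0.96742756]
reading_head [([0.5854, -0.1797, 0.0129], 0.93)] reg 0.83 2021 211.6 186.3 [[180.0, 209.0], [218.0, 148.0], [243.0, 164.0], [205.0, 225.0]]
park_plate [([0.5844, -0.1861, 0.0018], 0.7)] reg 0.56 2004 211.9 179.5 [[171.0, 210.0], [210.0, 134.0], [252.0, 156.0], [214.0, 232.0]]
7.4917
```

View pics/w_all.png

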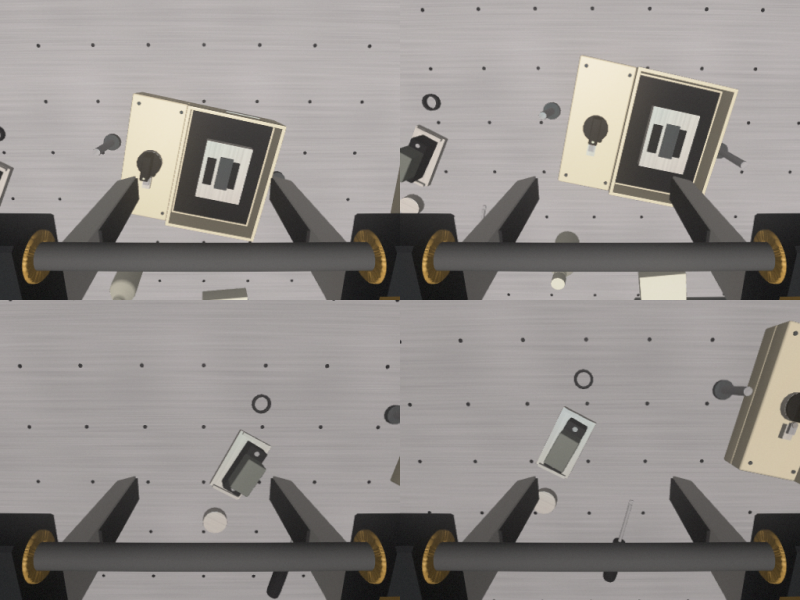

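The wrist views show the knob at (148,163) and (595,128) in the mosaic, the sample at (226,172) and (671,140), and the head at (246,468) and (567,442). Next I'll fit the known outlines to the network masks, with height left free, to get poses and heights.

```bash
cat >> h.py <<'E'
from scipy.optimize import minimize
def box(lx,ly,z0,z1,cx=0,cy=0): return np.array([[cx+a*lx/2,cy+b*ly/2,z] for a in(-1,1) for b in(-1,1) for z in(z0,z1)])
SH={"instrument":np.vstack([box(.22,.166,0,.075,0,.047),box(.22,.26,0,.06)]),
 "reading_head":np.vstack([box(.084,.032,0,.034),box(.052,.032,.034,.067)]),"park_plate":np.vstack([box(.11,.06,0,.012)])}
def hull(pts,w=4):
    im=np.zeros((384*w,512*w),np.uint8); cv2.fillConvexPoly(im,cv2.convexHull(np.round(pts*w+w/2-.5).astype(np.int32)),1); return im
def fit(t,views,x0,w=4):  # views: list (mask,cal); x0 = x,y,z,yaw
    tg=[]
    for m,c in views:
        n,l,s,_=cv2.connectedComponentsWithStats(m); m=(l==1+s[1:,4].argmax())
        tg.append((hull(cv2.findNonZero(m.astype(np.uint8))[:,0].astype(float),w),c))
    def cost(v):
        P=SH[t]@R.from_euler("z",v[3]).as_matrix().T+v[:3]; e=0
        for m,c in tg:
            h=hull(proj(P,c),w); e+=(h!=m).sum()/m.sum()
        return e/len(tg)
    s=np.vstack([x0,np.array(x0)+np.diag([.006,.006,.006,.06])])
    o=minimize(cost,x0,method="Nelder-Mead",options=dict(initial_simplex=s,xatol=1e-4,fatol=1e-5,maxiter=400)); return o.x,o.fun
E
python3 - <<'E'
from h import *
import pickle
o=pickle.load(open("w.pkl","rb"))
V={}
for c in ["top","scene"]:
    vision.snapshot(c); k=calib(c)
    for t in SH:
        g=models.regions_of(t,c)
        if g: V[t,c]=(g[0]["pixels"].astype(np.uint8),k); print(t,c,g[0]["score"],V[t,c][0].sum())
pickle.dump(V,open("v.pkl","wb"))
for t,ii,x0 in [("instrument",(0,1),[.534,.236,0,-.22]),("reading_head",(2,3),[.585,-.181,.012,-.5]),("park_plate",(2,3),[.585,-.187,0,-.5])]:
    vs=[(o[i][t],o[i]["cal"]) for i in ii]
    for n,v in [("both",vs),("a",vs[:1]),("b",vs[1:])]+[(c,[V[t,c]]) for c in("top","scene") if (t,c) in V]+[("all",vs+[V[t,c] for c in("top","scene") if (t,c) in V])]:
        x,f=fit(t,v,x0); print(t,n,x.round(4),round(f,3))
E
```

```text
instrument top 0.61 6545
reading_head top 0.54 215
park_plate top 0.79 247
instrument scene 0.78 8451
reading_head scene 0.64 705
park_plate scene 0.72 429
instrument both [ 0.5368  0.2383 -0.0013 -0.2103] 0.021
instrument a [ 0.5372  0.2384 -0.0016 -0.2091] 0.023
instrument b [ 0.5368  0.2383 -0.0011 -0.2096] 0.019
instrument top [ 0.5359  0.2367 -0.0036 -0.2119] 0.021
instrument scene [ 0.5376  0.2366 -0.0019 -0.2031] 0.016
instrument all [ 0.5369  0.2377 -0.0028 -0.2084] 0.024
reading_head both [ 0.5861 -0.1831  0.008  -0.533 ] 0.037
reading_head a [ 0.5854 -0.1838  0.0118 -0.4637] 0.06
reading_head b [ 0.5847 -0.182   0.0145 -0.542 ] 0.035
reading_head top [ 0.5797 -0.1825  0.0046 -0.5025] 0.55
reading_head scene [ 0.5858 -0.1834  0.012  -0.4456] 0.087
reading_head all [ 0.5845 -0.1832  0.0109 -0.5021] 0.213
park_plate both [ 0.587  -0.1865 -0.0006 -0.4798] 0.042
park_plate a [ 0.5861 -0.1872  0.0015 -0.4831] 0.031
park_plate b [ 0.5856 -0.1851  0.0095 -0.4896] 0.03
park_plate top [ 0.5776 -0.1822 -0.0142 -0.4005] 0.498
park_plate scene [ 0.586  -0.1873 -0.0024 -0.4722] 0.295
park_plate all [ 0.5866 -0.1867 -0.0019 -0.4802] 0.242
```

The fits agree. The instrument is at (0.537, 0.238) with yaw −0.209, which puts the knob at (0.520, 0.158) and the sample at (0.547, 0.287), and the marks match within about 3 mm. The heights also match the text. Next is the knob, with one closer check on the way down.

Run:
```python
from h import *
yw=-.209+np.pi/2
gripper_to(.05,40)
k0=np.array([.519,.159])
ms=[]
for d in [(-.05,0),(-.03,.02)]:
    r.move_to([k0[0]+d[0],k0[1]+d[1],.24],q_of(yw)); r.hold(.2)
    im=vision.snapshot("wrist")
    m=models.mark_of("clamp_knob_grip","wrist"); print([(np.round(a["at"],4).tolist(),round(a["score"],2)) for a in m[:2]])
    cal=calib("wrist"); px=proj([[.5198,.158,.107]],cal)[0]
    c=im[:,:,::-1].copy(); 
    yawm=R.from_euler("z",-.209).as_matrix()
    P=box(.042,.014,.107,.1071)@yawm.T+[.5198,.158,0]
    cv2.polylines(c,[cv2.convexHull(np.round(proj(P,cal)).astype(np.int32))],True,(0,255,0),1)
    ms.append(c[0:300,100:450])
cv2.imwrite("pics/knob.png",np.hstack(ms)); print(telemetry.current_t())
```

```text
[([0.515, 0.1579, 0.1017], 0.84)]
[([0.516, 0.1599, 0.0986], 0.9)]
10.7167
```

View pics/knob.png

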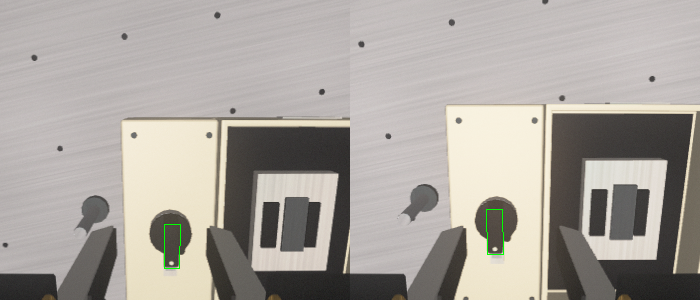

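The wrist crops show the bar inside the drawn outline at (172,246) and (495,232), so the knob pose holds. I'll grip it and turn.

Run:
```python
from h import *
yw=-.209+np.pi/2; q=q_of(yw); k=[.519,.158]
r.move_to([*k,.19],q)
print("guard",r.move_l([*k,.109],vel=.06,guard=6), telemetry.current_ee_pos())
gripper_to(.008,40); print("open",telemetry.current_opening(),telemetry.current_finger_force(),telemetry.current_wrist_force())
for i in range(6):
    j=np.array(telemetry.current_joints()) if i==0 else j
    j[5]+=.16; r.movej(j); print(i,np.round(telemetry.current_wrist_force(),1),np.round(telemetry.current_torque(),2),round(telemetry.current_opening(),4))
print(telemetry.current_joints()[5],telemetry.current_t())
```

```text
guard False [0.51932302 0.1580395  0.10940646]
open 0.013388350736198693 40.00011384487152 [-0.58617499 -4.35694784  2.85254836]
0 [-0.4 -1.6  1.2] [-0.19  0.08  0.03] 0.0139
1 [-0.2 -0.6  1. ] [-0.19  0.04 -0.01] 0.0137
2 [-1.6 -0.8  2.7] [0.02 0.09 0.13] 0.0137
3 [-0.8  0.8  3.1] [ 0.08  0.03 -0.  ] 0.0138
4 [ 1.   2.2 -1.3] [ 0.26 -0.17 -0.07] 0.0139
5 [ 1.8  1.7 -1.7] [ 0.41 -0.35 -0.  ] 0.0138
-0.24108442346722878 14.875
```

Run:
```python
from h import *
r.hold(.3)
q=telemetry.current_tool_rot(); M=R.from_quat([q[1],q[2],q[3],q[0]]).as_matrix()
print(np.round(telemetry.current_joints(),3),"yaw",np.arctan2(M[1,1],M[0,1]),telemetry.current_ee_pos(),telemetry.current_torque())
```

```text
[ 1.670e-01  3.240e-01  1.759e+00 -1.000e-03  1.058e+00 -2.360e-01] yaw 0.4038426133575129 [0.51925664 0.15744387 0.10910323] [ 0.55291344 -0.5363226   0.03006839]
```

The tool turned 0.958 rad and its torque dropped to nothing after the crest, so the knob clicked. I'll release it and look.

Run:
```python
from h import *
gripper_to(.045); 
r.move_l([.519,.158,.2],vel=.12)
r.move_to([.47,.158,.24],q_of(-.209+np.pi/2)); r.hold(.2)
vision.snapshot("wrist"); im=vision.snapshot("wrist"); cv2.imwrite("pics/k2.png",im[:300,100:450,::-1])
# on toward the head: second-look views
hx=np.array([.5855,-.1825]); gripper_to(.06)
r.move_to([.5,-.0,.26],q_of(-.5+np.pi/2))
out=[]
for d in [(-.05,-.02),(-.02,.03)]:
    r.move_to([*(hx+d),.22],q_of(-.5+np.pi/2)); r.hold(.2); cal=calib("wrist"); im=vision.snapshot("wrist"); c=im[:,:,::-1].copy()
    m=models.mark_of("reading_head","wrist");g=models.regions_of("reading_head","wrist")
    print([(np.round(a["at"],4).tolist(),round(a["score"],2)) for a in m[:1]])
    if g: mk=g[0]["pixels"].astype(np.uint8); print(g[0]["score"],mk.sum()); out.append((mk,cal))
    cv2.drawContours(c,cv2.findContours(mk,0,1)[0],-1,(0,0,255),1); cv2.imwrite(f"pics/h{len(out)}.png",c)
for v in [out,out[:1],out[1:]]:
    x,f=fit("reading_head",v,[.585,-.182,.012,-.5]); print(x.round(4),round(f,3))
print(telemetry.current_t())
a=[cv2.imread(p)[:300] for p in("pics/k2.png","pics/h1.png","pics/h2.png")]; m=np.hstack([a[0],a[1][:,100:450],a[2][:,100:450]])
cv2.imwrite("pics/m2.png",cv2.resize(m,None,fx=800/m.shape[1],fy=800/m.shape[1],interpolation=cv2.INTER_AREA))
```

```text
[([0.5856, -0.1828, 0.015], 0.89)]Traceback (most recent call last):
  File "<stdin>", line 15, in <module>
NameError: name 'mk' is not defined. Did you mean: 'm'?
```

Run:
```python
from h import *
hx=np.array([.5855,-.1825]); gripper_to(.075); out=[]; a=[cv2.imread("pics/k2.png")]
for d in [(-.06,.0),(-.03,.04)]:
    r.move_to([*(hx+d),.25],q_of(-.5+np.pi/2)); r.hold(.2); cal=calib("wrist"); im=vision.snapshot("wrist"); c=im[:,:,::-1].copy()
    m=models.mark_of("reading_head","wrist");g=models.regions_of("reading_head","wrist")
    print([(np.round(b["at"],4).tolist(),round(b["score"],2)) for b in m[:1]])
    if g:
        mk=g[0]["pixels"].astype(np.uint8); print(g[0]["score"],mk.sum()); out.append((mk,cal))
        cv2.drawContours(c,cv2.findContours(mk,0,1)[0],-1,(0,0,255),1)
    P=box(.052,.032,.079,.0791)@R.from_euler("z",-.5).as_matrix().T+[*hx,0]
    cv2.polylines(c,[cv2.convexHull(np.round(proj(P,cal)).astype(np.int32))],True,(0,255,0),1)
    a.append(c[:300,100:450])
if out:
  for v in [out]+[[w] for w in out]:
    x,f=fit("reading_head",v,[.585,-.182,.012,-.5]); print(x.round(4),round(f,3))
print(telemetry.current_t())
m=np.hstack([cv2.resize(a[0],(350,300)),a[1],a[2]])
m=np.hstack(a[1:]+[]) if 0 else m
cv2.imwrite("pics/m2.png",cv2.resize(m,None,fx=800/m.shape[1],fy=800/m.shape[1],interpolation=cv2.INTER_AREA))
```

```text
[([0.5884, -0.1777, 0.0122], 0.7)]
0.6 2509
[([0.5853, -0.1789, 0.0126], 0.69)]
0.95 2336
[ 0.5877 -0.184   0.0036 -0.5284] 0.029
[ 0.5881 -0.1839  0.0032 -0.5252] 0.023
[ 0.5883 -0.1845  0.0012 -0.5388] 0.025
22.0667
```

View pics/m2.png

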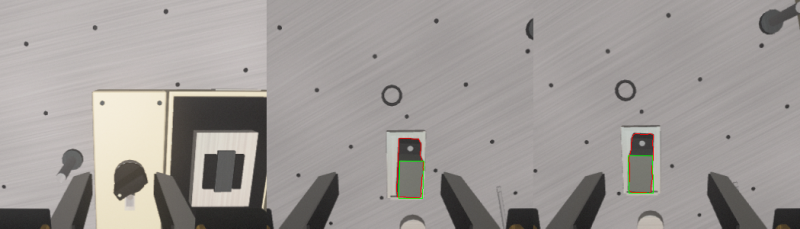

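The left crop shows the knob turned and the jaw closed onto the sample, and the other two show the drawn grip outline lying on the grey grip at (410,178) and (641,173). So the head is at about (0.586, −0.183) with yaw −0.51, and I'll grasp and lift it.

Run:
```python
from h import *
q=q_of(-.515+np.pi/2); h=[.586,-.183]
r.move_to([*h,.2],q)
print("guard",r.move_l([*h,.070],vel=.07,guard=6))
gripper_to(.02,12); print("soft",telemetry.current_opening(),np.round(telemetry.current_wrist_force(),1))
gripper_to(.02,40); p0=telemetry.current_ee_pos(); f0=np.array(telemetry.current_wrist_force()); print(telemetry.current_opening(),f0.round(1),p0)
r.move_l([*h,.095],vel=.04); r.hold(.2); print(telemetry.current_opening(),(np.array(telemetry.current_wrist_force())-f0).round(2),np.round(telemetry.current_torque(),3))
r.move_l([*h,.23],vel=.12)
s=[.547,.287]
r.move_l([.57,.05,.23],rot=q_of(-.209+np.pi/2),vel=.15)
r.move_l([*s,.23],rot=q_of(-.209+np.pi/2),vel=.12); r.hold(.4)
ims=[]
for c in("scene","top"):
    cal=calib(c); im=vision.snapshot(c); g=models.regions_of("reading_head",c); m=models.mark_of("reading_head",c)
    print(c,[(np.round(b["at"],4).tolist(),round(b["score"],2)) for b in m[:2]],[(round(b["score"],2),int(b["pixels"].sum())) for b in g[:2]])
    o=im[:,:,::-1].copy(); P=SH["reading_head"]@R.from_euler("z",-.209).as_matrix().T+[*s,.172]
    a=np.round(proj(P,cal)).astype(int); lo=a.mean(0).astype(int)-[50,50]
    o=o[lo[1]:lo[1]+100,lo[0]:lo[0]+100]; o=cv2.resize(o,None,fx=4,fy=4,interpolation=cv2.INTER_CUBIC)
    for B in (P[:8],P[8:]): cv2.polylines(o,[cv2.convexHull(np.round((proj(B,cal)-lo)*4).astype(np.int32))],True,(0,255,0),1)
    ims.append(o)
    print(telemetry.current_ee_pos())
cv2.imwrite("pics/hold.png",np.hstack(ims)); print(telemetry.current_t(),telemetry.current_opening())
```

```text
guard False
soft 0.031776173814250915 [-0.7 -0.4  0.1]
0.031725272434173245 [-0.2 -2.3  1.5] [ 0.58588463 -0.1832939   0.07008267]
0.031872679486972734 [ 0.66  1.61 -3.93] [-0.053  0.001 -0.004]
scene [([0.5482, 0.2877, 0.1708], 0.76)] [(0.97, 684)]
[0.54700818 0.28698369 0.2300191 ]
top [([0.549, 0.2862, 0.175], 0.56)] []
[0.54699222 0.28702395 0.22999052]
32.2 0.031841108380628716
```

View pics/hold.png

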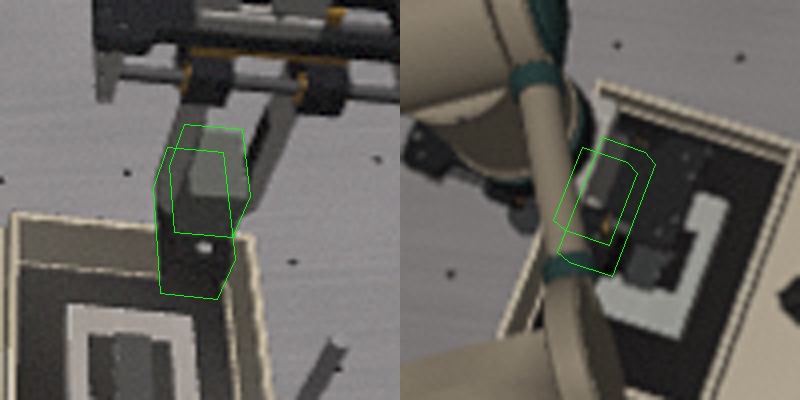

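In the scene crop the held head fills the drawn outline, with its block at (200,265), so it sits as expected in the gripper. In the top crop it is mostly hidden by the arm. I'll lower it slowly and check again.

Run:
```python
from h import *
s=[.547,.287]
f0=np.array(telemetry.current_wrist_force())
print("guard",r.move_l([*s,.120],vel=.05,guard=5)); r.hold(.5)
print((np.array(telemetry.current_wrist_force())-f0).round(2),telemetry.current_ee_pos(),telemetry.current_opening())
c="scene"; cal=calib(c); im=vision.snapshot(c)
for t in("reading_head","instrument","post_short","post_tall"):
    print(t,[(np.round(b["at"],4).tolist(),round(b["score"],2)) for b in models.mark_of(t,c)[:2]])
g=models.regions_of("reading_head",c); print([(round(b["score"],2),int(b["pixels"].sum())) for b in g[:1]])
Y=R.from_euler("z",-.209).as_matrix(); P=SH["reading_head"]@Y.T+[*s,.062]; I=SH["instrument"]@Y.T+[.5368,.238,0]
lo=proj(P,cal).mean(0).astype(int)-[75,60]; z=5
o=cv2.resize(im[lo[1]:lo[1]+120,lo[0]:lo[0]+150,::-1],None,fx=z,fy=z,interpolation=cv2.INTER_CUBIC)
for B in(P[:8],P[8:]): cv2.polylines(o,[cv2.convexHull(np.round((proj(B,cal)-lo+.5)*z).astype(np.int32))],True,(0,255,0),1)
B=box(.208,.154,.075,.0751,0,.047)@Y.T+[.5368,.238,0]
cv2.polylines(o,[cv2.convexHull(np.round((proj(B,cal)-lo+.5)*z).astype(np.int32))],True,(0,0,255),1)
B=box(.11,.084,.048,.0481,0,.05)@Y.T+[.5368,.238,0]
cv2.polylines(o,[cv2.convexHull(np.round((proj(B,cal)-lo+.5)*z).astype(np.int32))],True,(255,0,0),1)
cv2.imwrite("pics/fin.png",o); print(telemetry.current_t())
```

```text
guard False
[-0.48  0.59 -0.33] [0.54701756 0.28702147 0.12000999] 0.03137219200148918
reading_head [([0.5467, 0.2864, 0.0657], 0.83), ([0.6922, -0.2307, 0.0002], 0.6)]
instrument [([0.5337, 0.2379, -0.0008], 0.81)]
post_short [([0.4984, 0.0738, 0.0001], 0.75)]
post_tall [([0.5778, 0.3955, 0.0009], 0.53)]
[(0.83, 510)]
35.35
```

View pics/fin.png

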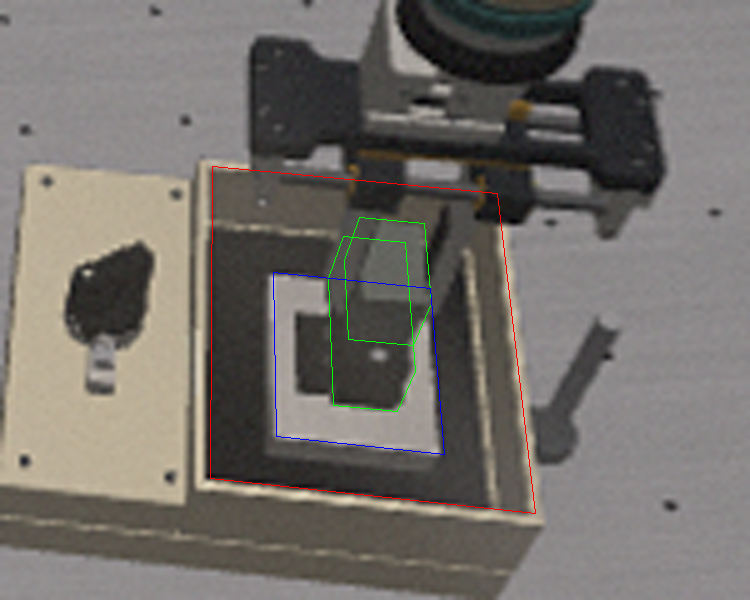

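The close-up shows the head over the stage, with its block at (375,360), matching the planned outline. The drawn rim and stage lines lie on the real ones, the knob is turned at (110,290), and the posts are where they were. I'll hand in.

```bash
python3 -c "
from h import *
r.hold(.3); print(np.abs(telemetry.current_dq()).max(),telemetry.current_ee_pos()); print(r.sign_off())"
```

```text
0.0010252963787608035 [0.54702969 0.28701031 0.12000021]
the job is handed in; nothing more can be done
None
```

The job is handed in: the knob was turned 0.96 rad, past its click, and the head is held still in the gripper about 10 mm above the sample, centred to an estimated 2 mm and aligned with its long side.

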